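# Make the vegetable slicer safe to put away

### The arm

A 6-joint arm with a two-finger parallel gripper is mounted at the origin on the work surface; the furniture and walls round the work are solid. World frame = base frame: x ahead of the robot, y to its left, z up, the work surface at z = 0. Lengths are in mm, angles in rad, forces in N, time in s.
With the tool pointing down it reaches from about 275 to 1000 mm from the base axis. Payload 8.4 kg.
Tool frame: the origin (TCP) lies at the very end of the fingers, on their centre line; the grasp point (between the pads) lies 19 mm behind it; z points along the fingers, y is the line along which they close (so a half turn about z gives the same grasp; the last joint's range is limited). The gripper opens to 85 mm and grips with 20 to 120 N. Pads are 22 mm wide; open, the fingers measure 114 mm over their backs; the gripper's body (76 mm by 85 mm) begins 54 mm behind the grasp point. The pads swing forward as they close: fully open they stand 13 mm farther back than shut.
Start: joints at [1.199, 0.353, 1.633, -0, 1.155, -0.002], TCP at [225.892, 582.753, 231.281] pointing down, gripper open.
Joint ranges: [-2.63, 2.63], [-0.92, 2.1], [0.06, 2.66], [-1.3, 4.44], [0, 2.69], [-3.02, 3.02]. Speed limits (rad/s): [2.22, 2.22, 2.79, 3.14, 3.14, 3.14].

### API

Orientations are given as [roll, pitch, yaw] about the fixed x, y, z axes, in that order (R = Rz(yaw) Ry(pitch) Rx(roll)).
In Python, from rig import r, vision gives the robot as it stands. The module is installed in compiled form; this text tells all that it offers.
- The arm moves only by the tool play_rows, never from a script. Its argument "steps" is a list of rows, each an object with "delta_pos": the shift along the tool's x, y, z in cm, a list of three; "yaw": the turn about the tool's z in rad; "jaw": the opening in per cent of the stroke, from 0 (shut) to 100 (fully open). A call has exactly 8 rows; each row is the pose to reach, as a shift and turn from the pose commanded when the call began, along the tool's axes at that moment; what a row does not reach only later rows make up. A row lasts 1/10 s, in which the tool goes at most 50 mm and 8.59 degrees, less where a joint would pass 70% of its speed; a pose out of reach is approached as far as the arm can. A call with a gripper value outside its range is refused whole. The fingers move at their own pace and stop on an object; "grip_force" is the grip in N (left out, the last holds). Time passes only in rows, so rows that repeat a pose let the fingers close, or fill a call up. It gives the time, the measured TCP pose, the force, the opening and the grip force at its end, in the units of the state.
- r.sense(): the state, without advancing time (a new reading comes with each control period).
- vision.grab_frame(name): name is "scene" or "side" or "wrist"; returns (picture, depth): 384x512x3 uint8, red, green, blue; 384x512 float32, mm along the optical axis (not along the pixel's ray), 0 where there is no reading.
- vision.calibration(name): a dict with "mtx" (3x3 intrinsics, pixels), "k1" (the pictures are not rectified: a ray, as slopes to the right and down, at radius r is drawn at 1 + k1 r^2 times it, then the intrinsics apply), "extrinsics" (4x4, takes a point from camera to world coordinates). Camera axes: x right, y down, z forward; pixel columns grow to the right and rows downward; lengths in mm; the calibration is good to about 2 mm. A picture is of the moment at which its call begins: read the wrist's pose just before it. calibration takes no time and is no camera call; for the wrist camera it gives the pose at the moment of the call.
- r.sign_off(): hands the job in; it is judged then, once.
Trained networks look in the newest picture that a camera, given by its name, has taken for a name from the list of things; names that differ only in an ending like _2 or _b are one class to them, and where a whole thing is asked for, a point or a joint stands for the part that bears it (a point fixed in the world has none). Each returns a list of dicts, best first, with "conf" (0 to 1); they miss things now and then, are a little off and sometimes report something else, mostly with a low value. They report only what shows in the picture. A call takes as long as a camera call.
- vision.cut_out(camera, thing): "region" (384x512 bool, what is visible of it) and "uv" ([column, row] in pixels, amid what is visible of it).
- vision.landmark_of(camera, thing): "uv" ([column, row] in pixels: a listed point, or the origin of a listed thing).
The state is a dict: "clock": time; "qpos": joint angles; "qvel": joint speeds; "joint_efforts": joint torques, N m; "eef_pos": TCP position; "tcp_rot": TCP orientation; "contact_force": force on the tool from outside, world axes, zero at the start; "wrist_torque": the same for the moment, N m; "opening": opening from 0.0 (shut) to 1.0 (fully open); "grasp_force": force on a finger pad.
Only numpy, scipy, OpenCV 4.12 (cv2) and the standard library are available. Lean on these libraries where they do the work, as an engineer would, in place of code of your own. Each camera call takes 0.05 s, during which the arm holds its last target. There are 200 camera calls.

### The job

Make the vegetable slicer safe to put away, only pushing with the fingertips: push the thickness slide on its near side back to the closed notch at the loop-handle end, and push the hand guard along its rails until it drops into its parking notch over the blade, not past it. Push gently, do not pinch anything or pull up the food pusher in the guard, and leave the things standing around where they are.

Things in the scene. Friction and masses are not known exactly. Their poses are not given: they have to be found in the camera images.
- slicer: Vegetable slicer (mandoline) on a clear catch tray, fixed to the table by suction feet. Origin on the table under its middle; y runs along its length, x away from the robot's side, z up. Grey frame: x -66 to +66 mm, y -175 to +165 mm, top 82 mm above the table; a loop handle continues at the -y end to y -220 mm. Between the side beams lies the deck, 78 to 81 mm up.
- thickness_slide (a joint): Travel of the thickness slide, m: 0 = closed notch, grows towards slicer +y (away from the loop handle), to 0.046. A sprung ball clicks into notches at 0, 0.014, 0.028 and 0.042; between them pushing takes up to about 6 N, and from half way the slide runs into the next notch by itself. A stop lies 6 mm beyond the closed notch.
- slide_face (a point): Centre of the tab face that looks to slicer +y (push here, towards -y, to close), 72.5 mm above the table. The black tab sticks out of the side beam on the robot's side (slicer x -67 to -97 mm, this point at -85), is 16 mm long in y, 65 to 80 mm above the table, and moves only along y. In the closed notch this point is at slicer y -92 mm.
- guard (a joint): Travel of the hand guard on its rails, m, positive to slicer +y: 0 = parked in the notch over the blade, negative = towards the loop handle (to -0.115), positive = past the blade (to +0.045). It slides with about 1 N; the hump before the notch takes about 6 N from -0.015 on; from -0.006 it drops in by itself (force dip). Leaving the notch forwards takes about 10 N.
- guard_back (a point): Middle of the guard's flat upright back face, which looks to slicer -y (push here, towards +y), 100 mm above the table; the face is 86 mm wide, 88 to 110 mm above the table. The white guard is a 118 x 100 mm plate with a hood; its centre is 50 mm ahead of this face. The deck behind it is free.
- park_notch (a point): Parking notch between two small steel humps on top of the far side beam (slicer x +60, y +25 mm), fixed to the slicer. The guard is parked when its centre is level with this point along y, over the skewed steel blade; guard_back is then at slicer y -25 mm.
- pusher (a joint): Height, m, by which the food pusher (black mushroom knob, 50 mm diameter, in the middle of the guard) is pulled up out of the guard; 0 = down, held only by its weight.
- pusher_top (a point): Top of the food pusher's knob, 133 mm above the table when down: the highest point of the slicer.
- tin: small food tin, 57 mm diameter, 72 mm tall, standing beyond the slicer's end without handle, origin under its centre; bystander
- honey: round honey jar, 60 mm diameter, 85 mm tall, on the robot's side of the slicer, origin under its centre; bystander
- lemon_a: lemon, 67 x 54 x 54 mm, on the robot's side of the slicer near the end without handle, origin under its centre; bystander
- cup: espresso cup with handle, 62 x 87 x 51 mm, on the robot's side of the slicer near its handle end, origin under its centre; bystander
- lid: round dark screw lid lying on the table to the right of the slicer's handle end, 69 mm diameter, 24 mm tall, origin under its centre; bystander

How it is judged:
By the outcome, as a careful person would: the job done as asked, in the order asked, and still so for the second after the job is handed in, with the robot touching nothing.
It also fails if it takes over 54 s, if anything falls off the work surface, if the arm or the gripper's body presses on something with over 40 N, if the wrist force passes 120 N, or if a joint passes its speed limit or range.

## Working session

There is one attempt and no reset: what is moved stays moved. The work goes in short steps, Python scripts to look and compute and a tool call to move; the robot and the scene stay as the last step left them, time stands still between calls to the robot, and variables do not carry over. Pictures are saved under pics/ and viewed, at most 10 in all, crops included, and the job is handed in when it is done.

Besides the shell and the picture viewer there is one more tool, called after ">>>" as name(argument=value, ...) on one line, values as JSON. play_rows: Moves the arm, as the interface text tells. Its arguments: {"type":"object","properties":{"steps":{"type":"array"},"grip_force":{"type":"number"}},"required":["steps"]}

```bash
mkdir -p pics
cat > h.py <<'E'
import numpy as np, cv2
from rig import r, vision
def ray(cam,uv):
    c=vision.calibration(cam);K=np.array(c["mtx"]);E=np.array(c["extrinsics"])
    d=cv2.undistortPoints(np.array([[uv]],float),K,np.array([c["k1"],0,0,0.]))[0,0]
    return E[:3,3],E[:3,:3]@np.array([d[0],d[1],1.])
def at_z(cam,uv,z):
    o,d=ray(cam,uv);return o+d*(z-o[2])/d[2]
def at_d(cam,uv,D):
    o,d=ray(cam,uv);return o+d*D[int(round(uv[1])),int(round(uv[0]))]
E
python3 - <<'E'
from h import *
np.set_printoptions(precision=1,suppress=True)
Z=dict(slicer=0,slide_face=72.5,guard_back=100,park_notch=82,pusher_top=133,tin=0,honey=0,lemon_a=0,cup=0,lid=0)
for cam in("scene","side"):
    p,D=vision.grab_frame(cam);cv2.imwrite(f"pics/{cam}.png",p[:,:,::-1])
    for n,z in Z.items():
        for m in vision.landmark_of(cam,n)[:2]:
            print(cam,n,round(m["conf"],2),np.array(m["uv"]),at_z(cam,m["uv"],z))
s=r.sense();print(s["clock"],s["eef_pos"],s["tcp_rot"],s["opening"],s["contact_force"])
E
```

```text
scene slicer 0.61 [280.2 205. ] [574.8  62.2   0. ]
scene slide_face 0.46 [261.3 211. ] [480.6   3.5  72.5]
scene guard_back 0.94 [293.1 200.3] [556.8 -28.2 100. ]
scene park_notch 0.61 [294.4 174.9] [627.2  73.9  82. ]
scene pusher_top 0.56 [288.8 178. ] [572.9  19.8 133. ]
scene tin 0.84 [251.8 155.5] [616.7 311.1   0. ]
scene honey 0.56 [226.2 201.6] [446.8 153.7   0. ]
scene lemon_a 0.62 [215.5 174.4] [472.1 282.8   0. ]
scene cup 0.56 [257.  261.3] [417.9 -83.3   0. ]
scene lid 0.73 [309.6 312.4] [ 449.8 -270.7    0. ]
side slicer 0.82 [277.5 215.6] [576.1  59.8   0. ]
side slide_face 0.64 [263.  210.1] [485.2  -9.9  72.5]
side guard_back 0.79 [294.7 199.4] [575.3 -36.7 100. ]
side guard_back 0.52 [284.2 179.5] [626.2 109.6 100. ]
side park_notch 0.83 [291.4 188.6] [630.6  69.7  82. ]
side pusher_top 0.45 [283.3 181.4] [573.4  28.2 133. ]
side tin 0.53 [255.4 187.4] [613.9 297.9   0. ]
side honey 0.67 [235.1 212.7] [459.8 138.6   0. ]
side lemon_a 0.66 [288.6 189.8] [717.5 223.1   0. ]
side lemon_a 0.51 [221.9 194.6] [473.4 291.4   0. ]
side cup 0.62 [256.1 250.9] [421.6 -93.4   0. ]
side lid 0.68 [305.3 287.6] [ 456.9 -281.1    0. ]
side lid 0.58 [232.  213.7] [447.8 136.5   0. ]
1.1 [225.9 582.8 231.3] [ 3.1 -0.   2.8] 0.9986274127719534 [-0.5  1.5 -0.3]
```

View images.

Run:
```python
import cv2,numpy as np
a=cv2.imread("pics/scene.png")[120:345,170:370];b=cv2.imread("pics/side.png")[120:345,170:370]
cv2.imwrite("pics/crop.png",cv2.resize(np.hstack([a,b]),(800,450),interpolation=cv2.INTER_CUBIC))
from h import *
s=r.sense();print(s["tcp_rot"],s["clock"])
for c in("scene","side"):print(vision.calibration(c)["extrinsics"])
```

```text
[ 3.14157437e+00 -2.61358673e-05  2.77178545e+00] 1.1
[[ 8.71188662e-01 -3.35001288e-01  3.58893373e-01  1.06393270e+02]
 [-4.90687637e-01 -5.70322518e-01  6.58754787e-01 -6.84673126e+02]
 [-1.59987300e-02 -7.50004242e-01 -6.61239501e-01  8.42779975e+02]
 [ 0.00000000e+00  0.00000000e+00  0.00000000e+00  1.00000000e+00]]
[[ 8.92075790e-01 -1.81108127e-01  4.14005593e-01  5.21454020e+01]
 [-4.51769967e-01 -3.78180736e-01  8.08011898e-01 -8.24768956e+02]
 [ 1.02314181e-02 -9.07843145e-01 -4.19185092e-01  5.44556753e+02]
 [ 0.00000000e+00  0.00000000e+00  0.00000000e+00  1.00000000e+00]]
```

View pics/crop.png

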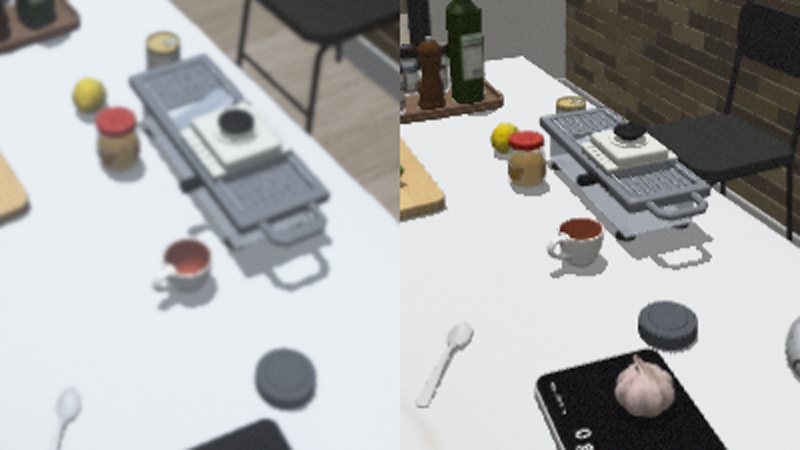

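>>> play_rows(steps=[{"delta_pos": [-2.5, -2.5, -1], "yaw": 0, "jaw": 0}, {"delta_pos": [-5.5, -6, -2], "yaw": 0, "jaw": 0}, {"delta_pos": [-8.5, -9, -3], "yaw": 0, "jaw": 0}, {"delta_pos": [-11.5, -12.5, -4], "yaw": 0, "jaw": 0}, {"delta_pos": [-14.5, -15.5, -5], "yaw": 0, "jaw": 0}, {"delta_pos": [-17.5, -18.5, -6], "yaw": -0.1, "jaw": 0}, {"delta_pos": [-20.5, -22, -7], "yaw": -0.2, "jaw": 0}, {"delta_pos": [-23, -24.5, -8], "yaw": -0.28, "jaw": 0}], grip_force=40)

```text
clock: 1.9
eef_pos: [352.0, 268.9, 311.8]
tcp_rot: [-3.141, 0.0, 3.055]
contact_force: [-0.2, -0.1, 0.4]
opening: -0.003
grasp_force: 0.0
```

>>> play_rows(steps=[{"delta_pos": [-2, -4, 0], "yaw": 0, "jaw": 0}, {"delta_pos": [-4, -8, 0], "yaw": 0, "jaw": 0}, {"delta_pos": [-6, -12, 0], "yaw": 0, "jaw": 0}, {"delta_pos": [-8, -15, -1], "yaw": 0, "jaw": 0}, {"delta_pos": [-10, -18, -2], "yaw": 0, "jaw": 0}, {"delta_pos": [-12, -22, -2], "yaw": 0, "jaw": 0}, {"delta_pos": [-12, -22, -2], "yaw": 0, "jaw": 0}, {"delta_pos": [-12, -22, -2], "yaw": 0, "jaw": 0}])

```text
clock: 2.7
eef_pos: [451.6, 40.5, 331.2]
tcp_rot: [3.141, -0.0, 3.049]
contact_force: [-1.0, -0.4, -0.4]
opening: 0.002
grasp_force: 0.0
```

Run:
```python
from h import *
np.set_printoptions(precision=2,suppress=True)
cam="wrist"
s=r.sense();print(s["clock"],s["eef_pos"],s["tcp_rot"])
C=vision.calibration(cam)["extrinsics"];print(C)
p,D=vision.grab_frame(cam);cv2.imwrite("pics/w1.png",p[:,:,::-1]);np.save("w1.npy",D)
for n,z in dict(slicer=0,slide_face=72.5,guard_back=100,park_notch=82,pusher_top=133,honey=0,cup=0).items():
    for m in vision.landmark_of(cam,n)[:2]: print(n,round(m["conf"],2),np.array(m["uv"]),at_z(cam,m["uv"],z))
```

```text
2.7 [451.62  40.5  331.2 ] [ 3.14 -0.    3.05]
[[  0.09   0.95   0.28 380.13]
 [  1.    -0.09  -0.03  45.94]
 [  0.     0.28  -0.96 474.51]
 [  0.     0.     0.     1.  ]]
slicer 0.92 [274.8 210. ] [563.62  68.4    0.  ]
slide_face 0.54 [228.4 180.5] [483.65   1.23  72.5 ]
guard_back 0.89 [211.8 242.9] [567.83 -30.28 100.  ]
park_notch 0.95 [291.7 267.9] [631.36  85.29  82.  ]
honey 0.64 [318.5 144.6] [454.51 149.18   0.  ]
cup 0.74 [173.4 140.8] [426.85 -90.69   0.  ]
cup 0.39 [272.3 215.7] [574.48  63.44   0.  ]
```

View pics/w1.png

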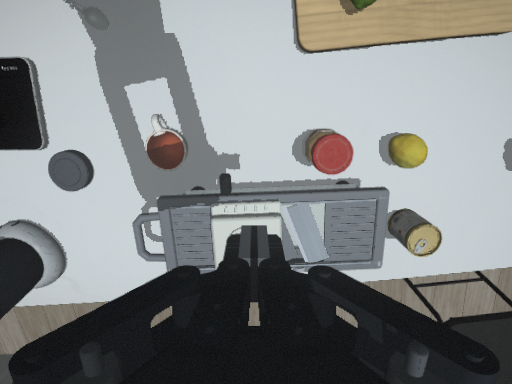

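Run:
```python
from h import *
np.set_printoptions(precision=1,suppress=True)
D=np.load("w1.npy");cam="wrist"
c=vision.calibration(cam);K=np.array(c["mtx"]);E=np.array(c["extrinsics"])
v,u=np.mgrid[0:384,0:512];uv=np.stack([u,v],-1).reshape(-1,1,2).astype(float)
d=cv2.undistortPoints(uv,K,np.array([c["k1"],0,0,0.])).reshape(384,512,2)
P=(np.dstack([d,np.ones((384,512))])*D[...,None])@E[:3,:3].T+E[:3,3];P[D==0]=0
Z=P[...,2]
m=(Z>74)&(Z<92)
pts=[];tab=[]
for col in range(165,385):
    rr=np.where(m[150:230,col])[0]
    if len(rr): pts.append(P[150+rr[0],col])
pts=np.array(pts);med=np.median(pts[:,0]);print(med,pts[::12,:])
g=abs(pts[:,0]-med)<20
for _ in range(4):
    f=np.polyfit(pts[g,1],pts[g,0],1);res=pts[:,0]-np.polyval(f,pts[:,1]);g=abs(res)<3
print("near edge x=a y+b",f,g.sum(),"psi",-np.arctan(f[0]))
t=pts[(res<-8)];print("tab y",t[:,1],t[:,0])
# y extent along beam at z~82 
b=m&(P[...,0]>np.polyval(f,P[...,1])+5)&(P[...,0]<np.polyval(f,P[...,1])+12)
print("y ext",P[b][:,1].min(),P[b][:,1].max())
# guard: z 86..112
gm=(Z>84)&(Z<115)&(P[...,0]>480)&(P[...,0]<700)&(v<262)&(v>190)&(u>195)&(u<300)
for row in range(200,262,6):
    cc=np.where(gm[row])[0]
    if len(cc):print(row,cc[0],cc[-1],P[row,cc[0]],P[row,cc[0]+3],P[row,cc[-1]])
```

```text
503.1650640691759 [[498.9 -95.2  74.1]
 [500.1 -77.   75.3]
 [500.5 -58.2  79.2]
 [501.6 -41.3  75.5]
 [502.6 -23.4  77.2]
 [472.9  -2.2  77. ]
 [503.6  12.   79.4]
 [504.7  29.3  75.9]
 [505.6  46.8  77.8]
 [506.8  64.5  74.1]
 [507.5  81.9  76.9]
 [508.1  99.7  75.2]
 [508.8 116.8  77.9]
 [448.8 133.9  85.7]
 [450.3 150.5  85.4]
 [451.4 166.6  86.8]
 [512.1 187.1  77.4]
 [513.1 206.   74.6]
 [514.3 223.3  75.9]]
near edge x=a y+b [  0.  503.4] 165 psi -0.04691720609077101
tab y [-11.1  -9.2  -8.   -6.3  -5.   -3.5  -2.2  -0.8   0.6   2.1   3.3   4.
 121.8 122.3 123.3 124.2 125.5 126.9 128.6 130.  131.2 132.6 133.9 135.5
 136.7 138.1 139.2 141.  142.6 143.8 145.  146.7 147.9 149.2 150.5 152.1
 153.  154.7 156.2 157.5 158.9 160.3 161.5 162.7 164.5 165.3 166.6 168.6
 170.4 171.1 172.8 174.1 174.7 176.3 177.6] [474.9 473.2 472.5 472.2 472.5 472.5 472.9 473.  473.2 473.3 473.9 480.
 449.1 448.4 448.2 447.9 447.9 448.1 448.5 448.6 448.6 448.7 448.8 449.1
 449.1 449.2 449.1 449.6 449.8 449.9 449.9 450.2 450.2 450.2 450.3 450.5
 450.4 450.7 450.9 450.9 451.1 451.2 451.2 451.2 451.6 451.3 4
[... 191 characters left out ...]
-48.7  85.6] [515.3 -44.6  84.4] [521.6  72.   95.5]
212 211 280 [522.3 -26.5  94.5] [522.8 -22.2  94.3] [530.4  71.4  96.1]
218 211 281 [526.7 -25.3 106.5] [526.3 -20.8 108.5] [534.6  71.5 108.2]
224 211 280 [534.5 -26.  109.2] [534.1 -21.5 111. ] [542.6  69.4 110.1]
230 211 281 [544.  -27.4 108.3] [543.6 -22.9 109.9] [552.3  70.3 108.9]
236 212 281 [552.5 -26.8 110.1] [552.1 -22.3 111.6] [561.9  69.8 108.2]
242 212 225 [562.3 -28.3 109. ] [562.2 -23.9 109.9] [563.   -9.6 110.8]
248 213 224 [571.2 -27.9 110.2] [570.4 -23.2 112.4] [573.  -12.4 109.3]
254 213 223 [583.3 -30.1 105.6] [580.7 -24.7 110.8] [581.  -14.5 112. ]
260 214 221 [590.6 -29.  110.1] [591.1 -24.7 109.9] [591.1 -18.8 110.6]
```

>>> play_rows(steps=[{"delta_pos": [-1.5, 0.2, 4], "yaw": -0.046, "jaw": 0}, {"delta_pos": [-3, 0.4, 8], "yaw": -0.046, "jaw": 0}, {"delta_pos": [-3.4, 0.4, 12.5], "yaw": -0.046, "jaw": 0}, {"delta_pos": [-3.4, 0.4, 17], "yaw": -0.046, "jaw": 0}, {"delta_pos": [-3.4, 0.4, 21], "yaw": -0.046, "jaw": 0}, {"delta_pos": [-3.4, 0.4, 24], "yaw": -0.046, "jaw": 0}, {"delta_pos": [-3.4, 0.4, 26], "yaw": -0.046, "jaw": 0}, {"delta_pos": [-3.4, 0.4, 26], "yaw": -0.046, "jaw": 0}])

```text
clock: 3.9
eef_pos: [483.8, 42.5, 68.9]
tcp_rot: [-3.141, -0.005, 3.098]
contact_force: [-0.1, 0.2, -0.6]
opening: 0.002
grasp_force: 0.0
```

>>> play_rows(steps=[{"delta_pos": [0, -0.5, 0], "yaw": 0, "jaw": 0}, {"delta_pos": [0, -1, 0], "yaw": 0, "jaw": 0}, {"delta_pos": [0, -1.4, 0], "yaw": 0, "jaw": 0}, {"delta_pos": [0, -1.7, 0], "yaw": 0, "jaw": 0}, {"delta_pos": [0, -1.9, 0], "yaw": 0, "jaw": 0}, {"delta_pos": [0, -2.1, 0], "yaw": 0, "jaw": 0}, {"delta_pos": [0, -2.3, 0], "yaw": 0, "jaw": 0}, {"delta_pos": [0, -2.3, 0], "yaw": 0, "jaw": 0}])

```text
clock: 4.7
eef_pos: [484.8, 19.1, 71.3]
tcp_rot: [-3.142, -0.0, 3.098]
contact_force: [0.6, -1.2, -0.0]
opening: 0.0
grasp_force: 0.0
```

>>> play_rows(steps=[{"delta_pos": [0, -0.1, 0], "yaw": 0, "jaw": 0}, {"delta_pos": [0, -0.2, 0], "yaw": 0, "jaw": 0}, {"delta_pos": [0, -0.3, 0], "yaw": 0, "jaw": 0}, {"delta_pos": [0, -0.4, 0], "yaw": 0, "jaw": 0}, {"delta_pos": [0, -0.5, 0], "yaw": 0, "jaw": 0}, {"delta_pos": [0, -0.6, 0], "yaw": 0, "jaw": 0}, {"delta_pos": [0, -0.7, 0], "yaw": 0, "jaw": 0}, {"delta_pos": [0, -0.7, 0], "yaw": 0, "jaw": 0}])

```text
clock: 5.5
eef_pos: [484.5, 12.9, 71.3]
tcp_rot: [3.141, -0.0, 3.097]
contact_force: [-0.2, 4.1, -0.1]
opening: 0.001
grasp_force: 1.9
```

>>> play_rows(steps=[{"delta_pos": [0, -0.2, 0], "yaw": 0, "jaw": 0}, {"delta_pos": [0, -0.4, 0], "yaw": 0, "jaw": 0}, {"delta_pos": [0, -0.6, 0], "yaw": 0, "jaw": 0}, {"delta_pos": [0, -0.8, 0], "yaw": 0, "jaw": 0}, {"delta_pos": [0, -1.0, 0], "yaw": 0, "jaw": 0}, {"delta_pos": [0, -1.1, 0], "yaw": 0, "jaw": 0}, {"delta_pos": [0, -1.2, 0], "yaw": 0, "jaw": 0}, {"delta_pos": [0, -1.2, 0], "yaw": 0, "jaw": 0}])

```text
clock: 6.3
eef_pos: [483.9, 0.5, 71.3]
tcp_rot: [3.141, -0.0, 3.097]
contact_force: [0.0, 4.7, -0.6]
opening: -0.002
grasp_force: 2.2
```

```bash
cat > tab.py <<'E'
from h import *
def look(name):
    cam="wrist";s=r.sense();print(s["clock"],s["eef_pos"],s["contact_force"])
    c=vision.calibration(cam);p,D=vision.grab_frame(cam);cv2.imwrite(f"pics/{name}.png",p[:,:,::-1])
    K=np.array(c["mtx"]);E=np.array(c["extrinsics"])
    v,u=np.mgrid[0:384,0:512];uv=np.stack([u,v],-1).reshape(-1,1,2).astype(float)
    d=cv2.undistortPoints(uv,K,np.array([c["k1"],0,0,0.])).reshape(384,512,2)
    P=(np.dstack([d,np.ones((384,512))])*D[...,None])@E[:3,:3].T+E[:3,3]
    W=P-[572.5,65.7,0];L=np.dstack([W[...,0]*.9989-W[...,1]*.047,W[...,0]*.047+W[...,1]*.9989,P[...,2]]);L[D==0]=9999
    return p,L
if __name__=="__main__":
    import sys
    np.set_printoptions(precision=1,suppress=True)
    p,L=look(sys.argv[1])
    t=(L[...,0]>-96)&(L[...,0]<-72)&(L[...,2]>68)&(L[...,2]<84)&(abs(L[...,1]+80)<50)
    print("tab pixels",t.sum())
    if t.any():print("tab y pct",np.percentile(L[t][:,1],[1,5,25,50,75,95,99]))
    # park humps/frame y extents
    g=(abs(L[...,0])<40)&(L[...,2]>88)&(L[...,2]<113)&(abs(L[...,1])<130)
    if g.sum()>50:print("guard y pct",np.percentile(L[g][:,1],[1,5,50,95,99]))
E
python3 tab.py w2
```

```text
6.3 [483.9   0.5  71.3] [ 0.   4.7 -0.6]
tab pixels 1285
tab y pct [-98.4 -97.3 -94.1 -90.3 -85.7 -65.2 -59.2]
```

View pics/w2.png

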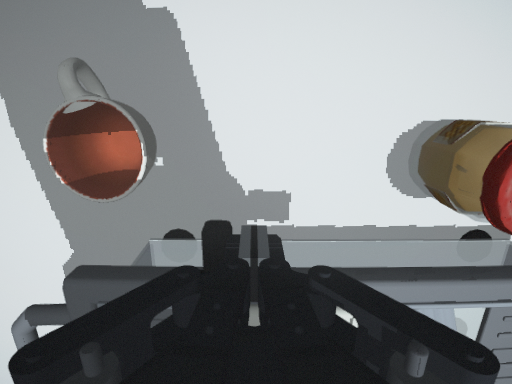

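>>> play_rows(steps=[{"delta_pos": [0, -0.1, 0], "yaw": 0, "jaw": 0}, {"delta_pos": [0, -0.2, 0], "yaw": 0, "jaw": 0}, {"delta_pos": [0, -0.3, 0], "yaw": 0, "jaw": 0}, {"delta_pos": [0, -0.4, 0], "yaw": 0, "jaw": 0}, {"delta_pos": [0, -0.5, 0], "yaw": 0, "jaw": 0}, {"delta_pos": [0, -0.6, 0], "yaw": 0, "jaw": 0}, {"delta_pos": [0, -0.6, 0], "yaw": 0, "jaw": 0}, {"delta_pos": [0, -0.6, 0], "yaw": 0, "jaw": 0}])

```text
clock: 7.15
eef_pos: [483.7, -6.0, 71.3]
tcp_rot: [-3.141, -0.0, 3.098]
contact_force: [-0.5, 0.8, -0.0]
opening: 0.001
grasp_force: 0.2
```

```bash
python3 tab.py w3
```

```text
7.15 [483.7  -6.   71.3] [-0.5  0.8 -0. ]
tab pixels 1321
tab y pct [-105.1 -104.1 -100.8  -96.9  -92.4  -72.3  -66. ]
```

>>> play_rows(steps=[{"delta_pos": [0, -0.05, 0], "yaw": 0, "jaw": 0}, {"delta_pos": [0, -0.1, 0], "yaw": 0, "jaw": 0}, {"delta_pos": [0, -0.15, 0], "yaw": 0, "jaw": 0}, {"delta_pos": [0, -0.2, 0], "yaw": 0, "jaw": 0}, {"delta_pos": [0, -0.2, 0], "yaw": 0, "jaw": 0}, {"delta_pos": [0, -0.2, 0], "yaw": 0, "jaw": 0}, {"delta_pos": [0, -0.2, 0], "yaw": 0, "jaw": 0}, {"delta_pos": [0, -0.2, 0], "yaw": 0, "jaw": 0}])

```text
clock: 8.0
eef_pos: [483.7, -7.8, 71.3]
tcp_rot: [-3.141, 0.0, 3.098]
contact_force: [-0.7, 0.0, -0.1]
opening: 0.003
grasp_force: 0.0
```

```bash
python3 tab.py w4
```

```text
8.0 [483.7  -7.8  71.3] [-0.7  0.  -0.1]
tab pixels 1343
tab y pct [-107.2 -106.  -102.7  -98.7  -94.1  -74.1  -67.5]
```

View w4.

Run:
```python
import cv2,numpy as np
c=[cv2.imread(f"pics/w{i}.png")[190:300,150:350] for i in(2,3,4)]
cv2.imwrite("pics/c234.png",cv2.resize(np.vstack(c),None,fx=1.8,fy=1.8,interpolation=cv2.INTER_CUBIC))
```

```text
(no output)
```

View pics/c234.png

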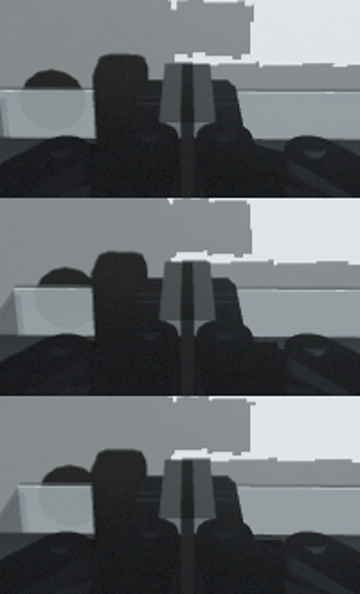

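>>> play_rows(steps=[{"delta_pos": [0, 0.5, 0], "yaw": 0, "jaw": 0}, {"delta_pos": [0, 1.2, 0], "yaw": 0, "jaw": 0}, {"delta_pos": [0, 2, -1], "yaw": 0, "jaw": 0}, {"delta_pos": [0, 2.5, -4], "yaw": 0, "jaw": 0}, {"delta_pos": [0, 2.5, -8], "yaw": 0, "jaw": 0}, {"delta_pos": [0, 2.5, -12], "yaw": 0, "jaw": 0}, {"delta_pos": [0, 2.5, -14], "yaw": 0, "jaw": 0}, {"delta_pos": [0, 2.5, -14], "yaw": 0, "jaw": 0}])

```text
clock: 8.85
eef_pos: [486.7, 18.0, 215.1]
tcp_rot: [3.141, 0.006, 3.098]
contact_force: [-0.3, 0.1, 0.1]
opening: 0.001
grasp_force: 0.0
```

```bash
cat > frame.py <<'E'
from tab import *
import sys
np.set_printoptions(precision=1,suppress=True)
p,L=look(sys.argv[1])
x,y,z=L[...,0],L[...,1],L[...,2]
t=(x>-95)&(x<-75)&(z>70)&(z<84)&(abs(y+85)<35)
print("tab",t.sum(),np.percentile(L[t][:,1],[1,5,50,95,99]) if t.any() else "")
b=(x>-64)&(x<-59)&(z>74)&(z<90)&(abs(y)<230);print("beam y",L[b][:,1].min(),L[b][:,1].max())
e=(z>74)&(z<84)&(x>-75)&(x<-40)&(y>-160)&(y<-110);print("edge x",np.percentile(L[e][:,0],1))
g=(abs(x)<40)&(z>95)&(z<113)&(y<10)&(y>-140)
if g.sum():print("guard back",np.percentile(L[g][:,1],[0.5,1,3]))
E
python3 frame.py w5
```

```text
8.85 [486.7  18.  215.1] [-0.3  0.1  0.1]
tab 325 [-107.2 -106.1  -98.5  -91.6  -91.4]
beam y -177.62797068357693 161.78348326324047
edge x -65.98507728118811
guard back [-96.8 -96.6 -95.4]
```

View pics/w5.png

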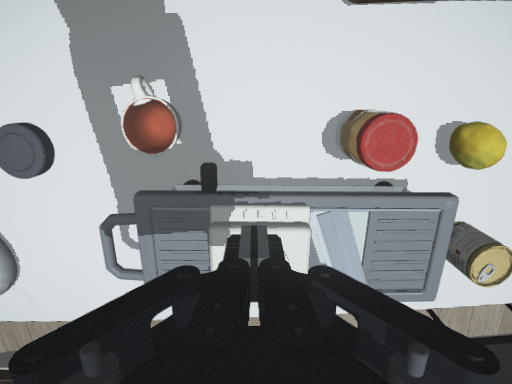

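```bash
cat >> frame.py <<'E'
# pixel based: tab edges & frame end corners in image, projected at z
gry=cv2.cvtColor(p,cv2.COLOR_RGB2GRAY).astype(float)
r0=int(sys.argv[2]) if len(sys.argv)>2 else 178
prof=gry[r0-4:r0+5].mean(0);gd=np.diff(prof);seg=slice(190,235)
a=190+gd[seg].argmin();b_=190+gd[seg].argmax();print("tab cols",a,b_)
def loc(uv,zz):
    P=at_z("wrist",uv,zz)-[572.5,65.7,0];return P[0]*.9989-P[1]*.047,P[0]*.047+P[1]*.9989
print("tab z80",loc((a+.5,r0),80),loc((b_+.5,r0),80))
prof=gry[230:236].mean(0) if False else gry[198:203].mean(0);gd=np.diff(prof)
i=120+gd[120:160].argmin();j=440+gd[440:475].argmax();print("frame cols",i,j,loc((i+.5,200),82),loc((j+.5,200),82))
E
python3 frame.py w6; python3 frame.py w7|head -5
```

```text
8.9 [485.6  17.9 213.1] [-0.9  0.6 -0.2]
tab 326 [-107.2 -106.2  -98.3  -91.6  -91.4]
beam y -176.7408164443121 161.6845256500189
edge x -65.94696398365711
guard back [-97.  -96.6 -95.4]
tab cols 199 216
tab z80 (np.float64(-85.76335780887707), np.float64(-107.11328506646706)) (np.float64(-85.81113204284806), np.float64(-90.14941145882571))
frame cols 132 459 (np.float64(-62.98425354782773), np.float64(-176.47111892593182)) (np.float64(-63.87716426384341), np.float64(160.02350055398983))
8.95 [484.7  17.8 211.7] [-0.3 -0.1 -0.4]
tab 334 [-107.2 -106.1  -98.4  -91.6  -91.4]
beam y -176.47719172079374 161.85482848621947
edge x -66.0637335257245
guard back [-96.9 -96.7 -95.5]
```

>>> play_rows(steps=[{"delta_pos": [0, 0, 4], "yaw": 0, "jaw": 0}, {"delta_pos": [0, 0, 8], "yaw": 0, "jaw": 0}, {"delta_pos": [0, 0, 12], "yaw": 0, "jaw": 0}, {"delta_pos": [0, 0, 14], "yaw": 0, "jaw": 0}, {"delta_pos": [0, -0.8, 14], "yaw": 0, "jaw": 0}, {"delta_pos": [0, -1.6, 14], "yaw": 0, "jaw": 0}, {"delta_pos": [0, -2.3, 14], "yaw": 0, "jaw": 0}, {"delta_pos": [0, -2.5, 14], "yaw": 0, "jaw": 0}])

```text
clock: 9.8
eef_pos: [484.4, -8.7, 72.4]
tcp_rot: [-3.142, 0.002, 3.097]
contact_force: [-0.6, 1.8, 0.2]
opening: 0.0
grasp_force: 0.5
```

>>> play_rows(steps=[{"delta_pos": [0, -0.05, 0], "yaw": 0, "jaw": 0}, {"delta_pos": [0, -0.1, 0], "yaw": 0, "jaw": 0}, {"delta_pos": [0, -0.15, 0], "yaw": 0, "jaw": 0}, {"delta_pos": [0, -0.15, 0], "yaw": 0, "jaw": 0}, {"delta_pos": [0, -0.15, 0], "yaw": 0, "jaw": 0}, {"delta_pos": [0, -0.15, 0], "yaw": 0, "jaw": 0}, {"delta_pos": [0, -0.15, 0], "yaw": 0, "jaw": 0}, {"delta_pos": [0, -0.15, 0], "yaw": 0, "jaw": 0}])

```text
clock: 10.6
eef_pos: [483.6, -9.2, 71.3]
tcp_rot: [3.142, 0.0, 3.098]
contact_force: [-0.4, 0.2, -0.4]
opening: 0.002
grasp_force: 0.3
```

>>> play_rows(steps=[{"delta_pos": [0, -0.05, 0], "yaw": 0, "jaw": 0}, {"delta_pos": [0, -0.1, 0], "yaw": 0, "jaw": 0}, {"delta_pos": [0, -0.15, 0], "yaw": 0, "jaw": 0}, {"delta_pos": [0, -0.15, 0], "yaw": 0, "jaw": 0}, {"delta_pos": [0, -0.15, 0], "yaw": 0, "jaw": 0}, {"delta_pos": [0, -0.15, 0], "yaw": 0, "jaw": 0}, {"delta_pos": [0, -0.15, 0], "yaw": 0, "jaw": 0}, {"delta_pos": [0, -0.15, 0], "yaw": 0, "jaw": 0}])

```text
clock: 11.4
eef_pos: [483.5, -10.7, 71.3]
tcp_rot: [-3.142, -0.0, 3.098]
contact_force: [0.1, 0.8, -0.0]
opening: -0.002
grasp_force: 0.1
```

```bash
python3 tab.py w8
```

```text
11.4 [483.5 -10.7  71.3] [ 0.1  0.8 -0. ]
tab pixels 1334
tab y pct [-109.9 -108.8 -105.5 -101.5  -96.8  -76.7  -70.3]
```

>>> play_rows(steps=[{"delta_pos": [0, -0.04, 0], "yaw": 0, "jaw": 0}, {"delta_pos": [0, -0.08, 0], "yaw": 0, "jaw": 0}, {"delta_pos": [0, -0.08, 0], "yaw": 0, "jaw": 0}, {"delta_pos": [0, -0.08, 0], "yaw": 0, "jaw": 0}, {"delta_pos": [0, -0.08, 0], "yaw": 0, "jaw": 0}, {"delta_pos": [0, -0.08, 0], "yaw": 0, "jaw": 0}, {"delta_pos": [0, -0.08, 0], "yaw": 0, "jaw": 0}, {"delta_pos": [0, -0.08, 0], "yaw": 0, "jaw": 0}])

```text
clock: 12.25
eef_pos: [483.4, -11.5, 71.3]
tcp_rot: [-3.142, -0.0, 3.098]
contact_force: [-0.3, 0.3, -0.1]
opening: -0.002
grasp_force: 0.2
```

>>> play_rows(steps=[{"delta_pos": [0, 0, 0], "yaw": 0, "jaw": 0}, {"delta_pos": [0, 0, 0], "yaw": 0, "jaw": 0}, {"delta_pos": [0, -0.01, 0], "yaw": 0, "jaw": 0}, {"delta_pos": [0, -0.02, 0], "yaw": 0, "jaw": 0}, {"delta_pos": [0, -0.03, 0], "yaw": 0, "jaw": 0}, {"delta_pos": [0, -0.04, 0], "yaw": 0, "jaw": 0}, {"delta_pos": [0, -0.05, 0], "yaw": 0, "jaw": 0}, {"delta_pos": [0, -0.06, 0], "yaw": 0, "jaw": 0}])

```text
clock: 13.05
eef_pos: [483.4, -12.1, 71.3]
tcp_rot: [3.142, -0.0, 3.098]
contact_force: [-0.3, 1.2, -0.5]
opening: 0.003
grasp_force: 0.6
```

```bash
python3 tab.py w9
```

```text
13.05 [483.4 -12.1  71.3] [-0.3  1.2 -0.5]
tab pixels 1298
tab y pct [-111.1 -110.1 -106.8 -102.9  -98.1  -78.2  -71.6]
```

>>> play_rows(steps=[{"delta_pos": [0, 0.8, 0], "yaw": 0, "jaw": 0}, {"delta_pos": [0, 1.8, 0], "yaw": 0, "jaw": 0}, {"delta_pos": [0, 2.8, -1], "yaw": 0, "jaw": 0}, {"delta_pos": [0, 3, -5], "yaw": 0, "jaw": 0}, {"delta_pos": [0, 3, -9], "yaw": 0, "jaw": 0}, {"delta_pos": [0, 3, -13], "yaw": 0, "jaw": 0}, {"delta_pos": [0, 3, -14], "yaw": 0, "jaw": 0}, {"delta_pos": [0, 3, -14], "yaw": 0, "jaw": 0}])

```text
clock: 13.9
eef_pos: [485.9, 18.6, 213.5]
tcp_rot: [3.141, 0.004, 3.098]
contact_force: [-0.8, 0.9, -0.4]
opening: 0.002
grasp_force: 0.0
```

```bash
python3 frame.py w10
python3 - <<'E'
from h import *
for c in("scene","side","wrist"):
    if c!="wrist":vision.grab_frame(c)
    for m in vision.landmark_of(c,"slide_face")[:1]:
        q=at_z(c,m["uv"],72.5)-[572.5,65.7,0];print(c,m["conf"],q[0]*.9989-q[1]*.047,q[0]*.047+q[1]*.9989)
E
```

```text
13.9 [485.9  18.6 213.5] [-0.8  0.9 -0.4]
tab 326 [-111.3 -110.1 -102.4  -95.7  -95.5]
beam y -177.72911708686428 161.058572105139
edge x -66.0342169444155
guard back [-96.8 -96.4 -95.3]
tab cols 195 212
tab z80 (np.float64(-85.55160542336782), np.float64(-110.46383541988122)) (np.float64(-85.60024893320922), np.float64(-93.48668554754326))
frame cols 131 458 (np.float64(-62.76550351823254), np.float64(-176.87301446064586)) (np.float64(-63.69464123547666), np.float64(159.6409119576979))
side 0.58 -91.2170004967 -115.38418116672189
wrist 0.97 -85.7554666518038 -96.02155730159159
```

>>> play_rows(steps=[{"delta_pos": [-2, -2, 0], "yaw": 0, "jaw": 0}, {"delta_pos": [-4.5, -4.5, 0], "yaw": 0, "jaw": 0}, {"delta_pos": [-7, -7, 0], "yaw": 0, "jaw": 0}, {"delta_pos": [-8.5, -8.3, 0], "yaw": 0, "jaw": 0}, {"delta_pos": [-8.5, -8.5, 3], "yaw": 0, "jaw": 0}, {"delta_pos": [-8.5, -8.5, 6], "yaw": 0, "jaw": 0}, {"delta_pos": [-8.5, -8.5, 7], "yaw": 0, "jaw": 0}, {"delta_pos": [-8.5, -8.5, 7], "yaw": 0, "jaw": 0}])

```text
clock: 15.0
eef_pos: [564.4, -70.6, 139.2]
tcp_rot: [3.141, -0.004, 3.098]
contact_force: [0.0, -0.2, 0.1]
opening: 0.001
grasp_force: 0.0
```

Run:
```python
from h import *
s=r.sense();print(s["clock"],s["eef_pos"])
p,D=vision.grab_frame("wrist");cv2.imwrite("pics/w11.png",p[:,:,::-1])
```

```text
15.0 [564.42758278 -70.58862797 139.24059291]
```

View pics/w11.png

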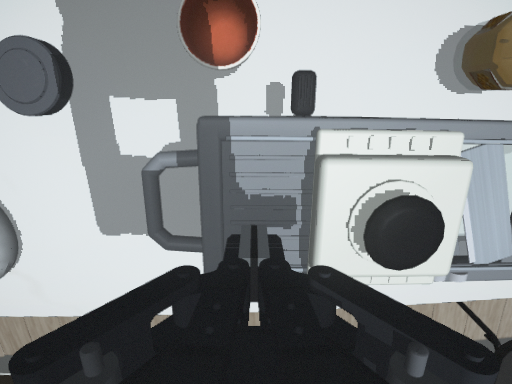

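>>> play_rows(steps=[{"delta_pos": [0, 0, 1.5], "yaw": 0, "jaw": 0}, {"delta_pos": [0, 0, 3], "yaw": 0, "jaw": 0}, {"delta_pos": [0, 0, 4.3], "yaw": 0, "jaw": 0}, {"delta_pos": [0, 0.5, 4.3], "yaw": 0, "jaw": 0}, {"delta_pos": [0, 1, 4.3], "yaw": 0, "jaw": 0}, {"delta_pos": [0, 1.5, 4.3], "yaw": 0, "jaw": 0}, {"delta_pos": [0, 1.9, 4.3], "yaw": 0, "jaw": 0}, {"delta_pos": [0, 2.2, 4.3], "yaw": 0, "jaw": 0}])

```text
clock: 15.85
eef_pos: [567.3, -48.2, 98.8]
tcp_rot: [-3.142, 0.001, 3.098]
contact_force: [0.3, -0.1, -0.7]
opening: 0.0
grasp_force: 0.0
```

>>> play_rows(steps=[{"delta_pos": [0, 0.3, 0], "yaw": 0, "jaw": 0}, {"delta_pos": [0, 0.6, 0], "yaw": 0, "jaw": 0}, {"delta_pos": [0, 0.9, 0], "yaw": 0, "jaw": 0}, {"delta_pos": [0, 1.2, 0], "yaw": 0, "jaw": 0}, {"delta_pos": [0, 1.5, 0], "yaw": 0, "jaw": 0}, {"delta_pos": [0, 1.8, 0], "yaw": 0, "jaw": 0}, {"delta_pos": [0, 2.2, 0], "yaw": 0, "jaw": 0}, {"delta_pos": [0, 2.6, 0], "yaw": 0, "jaw": 0}])

```text
clock: 16.65
eef_pos: [568.2, -22.5, 98.3]
tcp_rot: [-3.142, 0.0, 3.098]
contact_force: [0.6, -1.2, 0.4]
opening: -0.0
grasp_force: 0.5
```

```bash
cat > g.py <<'E'
from tab import *
import sys
np.set_printoptions(precision=1,suppress=True)
p,L=look(sys.argv[1]);x,y,z=L[...,0],L[...,1],L[...,2]
for n,a,b,lo,hi in(("hood",-45,-20,105,113),("plate",-58,-50,83,92)):
    g=(x>a)&(x<b)&(z>lo)&(z<hi)&(abs(y)<140)
    print(n,g.sum(),np.percentile(L[g][:,1],[1,3,97,99]) if g.any() else "")
b=(x>-66)&(x<-61)&(z>74)&(z<90)&(abs(y)<230);print("beam y",L[b][:,1].min(),L[b][:,1].max())
E
python3 g.py w12
```

```text
16.65 [568.2 -22.5  98.3] [ 0.6 -1.2  0.4]
hood 8158 [-75.1 -73.5  18.3  20.7]
plate 1278 [-138.5 -136.4   54.1   56.4]
beam y -176.42328045989137 58.14193873106029
```

>>> play_rows(steps=[{"delta_pos": [0, 0.4, 0], "yaw": 0, "jaw": 0}, {"delta_pos": [0, 0.8, 0], "yaw": 0, "jaw": 0}, {"delta_pos": [0, 1.2, 0], "yaw": 0, "jaw": 0}, {"delta_pos": [0, 1.6, 0], "yaw": 0, "jaw": 0}, {"delta_pos": [0, 2.0, 0], "yaw": 0, "jaw": 0}, {"delta_pos": [0, 2.4, 0], "yaw": 0, "jaw": 0}, {"delta_pos": [0, 2.7, 0], "yaw": 0, "jaw": 0}, {"delta_pos": [0, 2.9, 0], "yaw": 0, "jaw": 0}])

```text
clock: 17.5
eef_pos: [569.3, 6.5, 98.3]
tcp_rot: [3.142, -0.0, 3.098]
contact_force: [0.2, -1.4, -0.6]
opening: 0.0
grasp_force: 0.5
```

>>> play_rows(steps=[{"delta_pos": [0, 0.1, 0], "yaw": 0, "jaw": 0}, {"delta_pos": [0, 0.2, 0], "yaw": 0, "jaw": 0}, {"delta_pos": [0, 0.3, 0], "yaw": 0, "jaw": 0}, {"delta_pos": [0, 0.4, 0], "yaw": 0, "jaw": 0}, {"delta_pos": [0, 0.5, 0], "yaw": 0, "jaw": 0}, {"delta_pos": [0, 0.6, 0], "yaw": 0, "jaw": 0}, {"delta_pos": [0, 0.7, 0], "yaw": 0, "jaw": 0}, {"delta_pos": [0, 0.8, 0], "yaw": 0, "jaw": 0}])

```text
clock: 18.3
eef_pos: [569.6, 13.7, 98.3]
tcp_rot: [-3.141, -0.0, 3.098]
contact_force: [-0.1, -7.2, 0.4]
opening: -0.001
grasp_force: 3.2
```

>>> play_rows(steps=[{"delta_pos": [0, 0.05, 0], "yaw": 0, "jaw": 0}, {"delta_pos": [0, 0.1, 0], "yaw": 0, "jaw": 0}, {"delta_pos": [0, 0.15, 0], "yaw": 0, "jaw": 0}, {"delta_pos": [0, 0.2, 0], "yaw": 0, "jaw": 0}, {"delta_pos": [0, 0.25, 0], "yaw": 0, "jaw": 0}, {"delta_pos": [0, 0.3, 0], "yaw": 0, "jaw": 0}, {"delta_pos": [0, 0.35, 0], "yaw": 0, "jaw": 0}, {"delta_pos": [0, 0.4, 0], "yaw": 0, "jaw": 0}])

```text
clock: 19.1
eef_pos: [569.8, 16.8, 98.3]
tcp_rot: [-3.14, -0.0, 3.098]
contact_force: [0.6, -9.8, 1.5]
opening: -0.0
grasp_force: 5.0
```

```bash
python3 g.py w13
```

```text
19.1 [569.8  16.8  98.3] [ 0.6 -9.8  1.5]
hood 8121 [-36.2 -34.5  57.2  59.9]
plate 1765 [-138.4 -135.3   91.4   94.7]
beam y -177.03861763632995 97.46060203527209
```

>>> play_rows(steps=[{"delta_pos": [0, 0.05, 0], "yaw": 0, "jaw": 0}, {"delta_pos": [0, 0.1, 0], "yaw": 0, "jaw": 0}, {"delta_pos": [0, 0.15, 0], "yaw": 0, "jaw": 0}, {"delta_pos": [0, 0.2, 0], "yaw": 0, "jaw": 0}, {"delta_pos": [0, 0.2, 0], "yaw": 0, "jaw": 0}, {"delta_pos": [0, 0.25, 0], "yaw": 0, "jaw": 0}, {"delta_pos": [0, 0.25, 0], "yaw": 0, "jaw": 0}, {"delta_pos": [0, 0.25, 0], "yaw": 0, "jaw": 0}])

```text
clock: 19.95
eef_pos: [570.0, 20.3, 98.3]
tcp_rot: [-3.141, 0.0, 3.098]
contact_force: [0.6, -5.0, -0.6]
opening: -0.002
grasp_force: 2.4
```

Force is dropping; a bit more.

>>> play_rows(steps=[{"delta_pos": [0, 0.05, 0], "yaw": 0, "jaw": 0}, {"delta_pos": [0, 0.1, 0], "yaw": 0, "jaw": 0}, {"delta_pos": [0, 0.15, 0], "yaw": 0, "jaw": 0}, {"delta_pos": [0, 0.15, 0], "yaw": 0, "jaw": 0}, {"delta_pos": [0, 0.15, 0], "yaw": 0, "jaw": 0}, {"delta_pos": [0, 0.15, 0], "yaw": 0, "jaw": 0}, {"delta_pos": [0, 0.15, 0], "yaw": 0, "jaw": 0}, {"delta_pos": [0, 0.15, 0], "yaw": 0, "jaw": 0}])

```text
clock: 20.75
eef_pos: [570.0, 22.3, 98.3]
tcp_rot: [3.141, -0.0, 3.098]
contact_force: [0.2, -0.5, 0.0]
opening: 0.002
grasp_force: 0.4
```

```bash
python3 g.py w14
```

```text
20.75 [570.   22.3  98.3] [ 0.2 -0.5  0. ]
hood 8080 [-30.2 -28.5  63.2  65.7]
plate 1808 [-138.4 -135.4   96.4  100.3]
beam y -176.52569212961026 102.57743207700632
```

>>> play_rows(steps=[{"delta_pos": [0, 0.05, 0], "yaw": 0, "jaw": 0}, {"delta_pos": [0, 0.1, 0], "yaw": 0, "jaw": 0}, {"delta_pos": [0, 0.1, 0], "yaw": 0, "jaw": 0}, {"delta_pos": [0, 0.15, 0], "yaw": 0, "jaw": 0}, {"delta_pos": [0, 0.15, 0], "yaw": 0, "jaw": 0}, {"delta_pos": [0, 0.15, 0], "yaw": 0, "jaw": 0}, {"delta_pos": [0, 0.15, 0], "yaw": 0, "jaw": 0}, {"delta_pos": [0, 0.15, 0], "yaw": 0, "jaw": 0}])

```text
clock: 21.6
eef_pos: [570.0, 23.8, 98.3]
tcp_rot: [3.141, -0.0, 3.098]
contact_force: [0.5, 0.2, -0.1]
opening: -0.001
grasp_force: 0.3
```

```bash
python3 g.py w15
```

```text
21.6 [570.   23.8  98.3] [ 0.5  0.2 -0.1]
hood 8096 [-28.7 -27.1  64.7  67.1]
plate 1822 [-138.6 -135.3   98.6  102.1]
beam y -177.6904034707399 104.67961679793228
```

>>> play_rows(steps=[{"delta_pos": [0, 0.02, 0], "yaw": 0, "jaw": 0}, {"delta_pos": [0, 0.04, 0], "yaw": 0, "jaw": 0}, {"delta_pos": [0, 0.06, 0], "yaw": 0, "jaw": 0}, {"delta_pos": [0, 0.07, 0], "yaw": 0, "jaw": 0}, {"delta_pos": [0, 0.08, 0], "yaw": 0, "jaw": 0}, {"delta_pos": [0, 0.09, 0], "yaw": 0, "jaw": 0}, {"delta_pos": [0, 0.1, 0], "yaw": 0, "jaw": 0}, {"delta_pos": [0, 0.11, 0], "yaw": 0, "jaw": 0}])

```text
clock: 22.45
eef_pos: [570.1, 24.8, 98.3]
tcp_rot: [3.142, -0.0, 3.098]
contact_force: [0.4, -0.9, 0.1]
opening: 0.001
grasp_force: 0.5
```

```bash
python3 g.py w16
```

```text
22.45 [570.1  24.8  98.3] [ 0.4 -0.9  0.1]
hood 8106 [-27.7 -26.   65.6  68.4]
plate 1811 [-138.6 -135.5   99.1  103.3]
beam y -176.08058629530638 105.62194616139016
```

>>> play_rows(steps=[{"delta_pos": [0, 0.01, 0], "yaw": 0, "jaw": 0}, {"delta_pos": [0, 0.02, 0], "yaw": 0, "jaw": 0}, {"delta_pos": [0, 0.03, 0], "yaw": 0, "jaw": 0}, {"delta_pos": [0, 0.04, 0], "yaw": 0, "jaw": 0}, {"delta_pos": [0, 0.05, 0], "yaw": 0, "jaw": 0}, {"delta_pos": [0, 0.06, 0], "yaw": 0, "jaw": 0}, {"delta_pos": [0, 0.07, 0], "yaw": 0, "jaw": 0}, {"delta_pos": [0, 0.08, 0], "yaw": 0, "jaw": 0}])

```text
clock: 23.3
eef_pos: [570.2, 25.5, 98.3]
tcp_rot: [3.142, -0.0, 3.098]
contact_force: [0.8, -2.2, -0.2]
opening: -0.002
grasp_force: 0.4
```

>>> play_rows(steps=[{"delta_pos": [0, -0.5, 0], "yaw": 0, "jaw": 0}, {"delta_pos": [0, -1.5, 0], "yaw": 0, "jaw": 0}, {"delta_pos": [0, -3, 0], "yaw": 0, "jaw": 0}, {"delta_pos": [0, -4.5, -2], "yaw": 0, "jaw": 0}, {"delta_pos": [0, -5, -6], "yaw": 0, "jaw": 0}, {"delta_pos": [0, -5, -10], "yaw": 0, "jaw": 0}, {"delta_pos": [2, -5, -13], "yaw": 0, "jaw": 0}, {"delta_pos": [4, -5, -15], "yaw": 0, "jaw": 0}])

```text
clock: 24.1
eef_pos: [528.4, -24.0, 250.7]
tcp_rot: [-3.141, 0.003, 3.097]
contact_force: [0.1, -0.2, -0.5]
opening: 0.004
grasp_force: 0.0
```

>>> play_rows(steps=[{"delta_pos": [3, 1, -2], "yaw": 0, "jaw": 0}, {"delta_pos": [6, 2, -4], "yaw": 0, "jaw": 0}, {"delta_pos": [9, 3, -5], "yaw": 0, "jaw": 0}, {"delta_pos": [12, 4, -5], "yaw": 0, "jaw": 0}, {"delta_pos": [14, 5, -5], "yaw": 0, "jaw": 0}, {"delta_pos": [14, 5, -5], "yaw": 0, "jaw": 0}, {"delta_pos": [14, 5, -5], "yaw": 0, "jaw": 0}, {"delta_pos": [14, 5, -5], "yaw": 0, "jaw": 0}])

```text
clock: 24.9
eef_pos: [391.1, 32.8, 298.4]
tcp_rot: [-3.141, 0.001, 3.097]
contact_force: [0.6, -0.4, -1.3]
opening: -0.001
grasp_force: 0.0
```

Run:
```python
from tab import *
np.set_printoptions(precision=1,suppress=True)
p,L=look("w17");x,y,z=L[...,0],L[...,1],L[...,2]
for a in(-45,-35,-25,20,30):
    g=(x>a)&(x<a+8)&(z>104)&(z<113)&(abs(y)<140)
    if g.any():print("hood",a,g.sum(),np.percentile(L[g][:,1],[1,3,97,99]))
t=(x>-95)&(x<-75)&(z>70)&(z<84)&(abs(y+85)<50);print("tab",t.sum(),np.percentile(L[t][:,1],[1,5,50,95,99]) if t.any() else "")
for xa in(-64,57):
    b=(x>xa)&(x<xa+5)&(z>74)&(z<90)&(abs(y)<230)
    if b.any():print("beam",L[b][:,1].min(),L[b][:,1].max())
def loc(q):
    q=q-[572.5,65.7,0];return q[0]*.9989-q[1]*.047,q[0]*.047+q[1]*.9989,q[2]
for n,zz in dict(slide_face=72.5,park_notch=82,guard_back=100,pusher_top=133,slicer=0).items():
    for m in vision.landmark_of("wrist",n)[:1]:print(n,round(m["conf"],2),m["uv"],np.array(loc(at_z("wrist",m["uv"],zz))))
```

```text
24.9 [391.1  32.8 298.4] [ 0.6 -0.4 -1.3]
hood -45 124 [ 7.8  8.8 69.8 70.7]
hood -35 3 [26.4 26.5 29.  29. ]
tab 168 [-111.5 -110.1 -102.6  -95.9  -95.7]
beam -176.94418046069453 161.744672622109
beam -177.95620174660917 111.10778102562904
slide_face 0.5 [215.0, 224.6] [-88.4 -96.5  72.5]
park_notch 0.39 [214.2, 227.8] [-88.  -96.3  82. ]
pusher_top 0.69 [278.1, 254.8] [-76.  -12.3 133. ]
slicer 0.76 [277.5, 254.4] [-1.  -0.3  0. ]
```

View pics/w17.png

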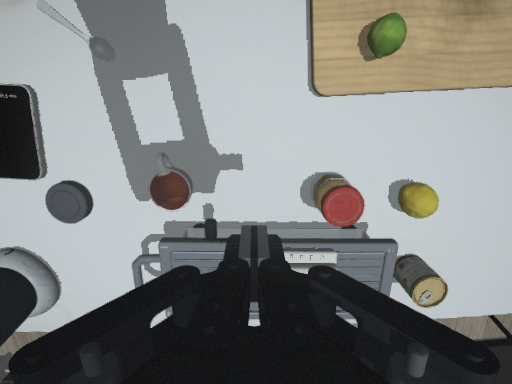

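>>> play_rows(steps=[{"delta_pos": [-3, -3, 0], "yaw": 0, "jaw": 0}, {"delta_pos": [-6, -6, 0], "yaw": 0, "jaw": 0}, {"delta_pos": [-9, -9, 2], "yaw": 0, "jaw": 0}, {"delta_pos": [-12, -11, 4], "yaw": 0, "jaw": 0}, {"delta_pos": [-13.4, -11.7, 6], "yaw": 0, "jaw": 0}, {"delta_pos": [-13.4, -11.7, 7], "yaw": 0, "jaw": 0}, {"delta_pos": [-13.4, -11.7, 7], "yaw": 0, "jaw": 0}, {"delta_pos": [-13.4, -11.7, 7], "yaw": 0, "jaw": 0}])

```text
clock: 26.0
eef_pos: [518.5, -88.8, 228.6]
tcp_rot: [3.141, -0.001, 3.098]
contact_force: [-0.0, -0.7, 0.6]
opening: 0.004
grasp_force: 0.0
```

Run:
```python
from tab import *
np.set_printoptions(precision=1,suppress=True)
p,L=look("w18");x,y,z=L[...,0],L[...,1],L[...,2]
for a in(-45,-35,-25,-10,20,30):
    g=(x>a)&(x<a+8)&(z>104)&(z<113)&(abs(y)<140)
    if g.any():print("hood",a,g.sum(),np.percentile(L[g][:,1],[1,3,97,99]))
k=(z>126)&(z<140)&(abs(x)<50)&(abs(y-25)<50)
if k.any():print("knob",L[k].min(0),L[k].max(0))
t=(x>-95)&(x<-75)&(z>70)&(z<84)&(abs(y+85)<50);print("tab",t.sum(),np.percentile(L[t][:,1],[1,5,50,95,99]) if t.any() else "")
for xa in(-64,57):
    b=(x>xa)&(x<xa+5)&(z>74)&(z<90)&(abs(y)<230)
    if b.any():print("beam",L[b][:,1].min(),L[b][:,1].max())
def loc(q):
    q=q-[572.5,65.7,0];return q[0]*.9989-q[1]*.047,q[0]*.047+q[1]*.9989,q[2]
for n,zz in dict(slide_face=72.5,park_notch=82,guard_back=100,pusher_top=133).items():
    for m in vision.landmark_of("wrist",n)[:1]:print(n,round(m["conf"],2),m["uv"],np.array(loc(at_z("wrist",m["uv"],zz))))
```

```text
26.0 [518.5 -88.8 228.6] [-0.  -0.7  0.6]
hood -45 660 [-26.8 -25.4  65.3  67.4]
hood -35 765 [-27.6 -26.5  66.5  69.1]
hood -25 462 [-27.8 -27.4  66.6  69. ]
hood -10 281 [-27.9 -27.6  68.9  70.5]
hood 20 313 [-28.  -27.7  68.3  70.2]
hood 30 509 [-27.8 -27.1  66.4  69.1]
knob [-23.2  -2.5 126. ] [ 25.   45.8 134.8]
tab 321 [-111.5 -111.3 -104.5  -96.9  -95.7]
beam -177.40986948401155 118.6656554781036
beam -116.93992168927862 151.98402892211854
slide_face 0.87 [314.5, 137.4] [-84.  -94.6  72.5]
park_notch 0.55 [406.2, 265.0] [62.6 21.7 82. ]
guard_back 0.71 [380.0, 227.6] [  6.3 -25.3 100. ]
pusher_top 0.75 [446.2, 238.5] [  2.8  24.1 133. ]
```

View pics/w18.png

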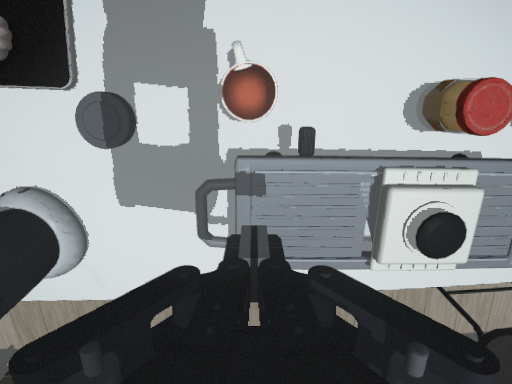

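```bash
python3 -c "
from rig import r
print(r.sign_off())"
```

```text
the job is handed in; nothing more can be done
None
```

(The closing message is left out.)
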